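# Clamp the brass-faced baking plate

### The arm

A 7-joint arm with a two-finger parallel gripper is mounted at the origin on the work surface. World frame = base frame: x ahead of the robot, y to its left, z up, the work surface at z = 0. Lengths are in m, angles in rad, forces in N, time in s.
With the tool pointing down it reaches from about 0.425 to 0.875 m from the base axis. Payload 4.7 kg.
Tool frame: the origin (TCP) lies on the centre line of the jaws, within the pads' length; the fingertips stand 22 mm ahead of it and the grasp point (between the pads) lies 3 mm ahead of it (tips_ahead is the distance from the TCP to the fingertips, in m); z points along the fingers, y is the line along which they close (so a half turn about z gives the same grasp; the last joint's range is limited). The gripper opens to 85 mm and grips with 20 to 120 N. Pads are 22 mm wide; open, the fingers measure 114 mm over their backs; the gripper's body (76 mm by 85 mm) begins 54 mm behind the grasp point. The pads swing forward as they close: fully open they stand 13 mm farther back than shut.
Start: joints at [1.334, 0.321, -0.07, 1.45, 0.023, 1.371, -0.057], TCP at [0.161, -0.63, 0.226] pointing down, gripper open.
Joint ranges: [-2.86, 2.86], [-0.3, 2.09], [-1.38, 1.24], [0.06, 2.45], [-1.56, 4.7], [0.09, 2.05], [-2.69, 2.69]. Speed limits (rad/s): [2.57, 2.57, 3.14, 3.14, 3.14, 3.14, 3.14].

### API

Orientations are given as a unit quaternion [w, x, y, z].
In Python, from plant import read_state, capture, close_job, spot_in, place_of, tips_ahead gives the robot as it stands.
- The arm moves only by the tool move_arm, never from a script. Its argument "rows" is text: rows parted by semicolons, each of 7 numbers parted by spaces: the turn, a rotation vector about the world's x, y, z normalised to -1 to 1, where 1 is 30 degrees, then the shift along the world's x, y, z normalised to -1 to 1, where 1 is 10 cm, then the finger opening in mm, from 0 to 85.4. A call has 1 to 20 rows; each row shifts and turns the commanded pose from where the row before left it; what a row does not reach is not made up. A row lasts 1/10 s, in which the tool goes at most 50 mm and 8.59 degrees, less where a joint would pass 70% of its speed; a pose out of reach is approached as far as the arm can. A call with a number of a shift or a turn outside -1 to 1 is refused whole. A call with a gripper value outside its range is refused whole. The fingers move at their own pace and stop on an object; "newtons" is the grip in N (left out, the last holds). Time passes only in rows, so rows that do not move let the fingers close. It gives the time, the measured TCP pose, the force, the opening and the grip force at its end, in the units of the state.
- read_state(): the state, without advancing time (a new reading comes with each control period).
- capture(name): name is "scene" or "top"; returns a dict with "frame" (480x640x3 uint8, blue, green, red), "z_map" (480x640 float32, m along the optical axis (not along the pixel's ray), 0 where there is no reading), "K" (3x3 intrinsics, pixels), "rvec" (rotation vector, rad) and "tvec" (3), from world to camera coordinates, as OpenCV has them. Camera axes: x right, y down, z forward; pixel columns grow to the right and rows downward; lengths in m; the calibration is good to about 2 mm. A picture is of the moment at which its call begins.
- close_job(): hands the job in; it is judged then, once.
Trained networks look in a picture, given as the dict that the camera call returned (one of the last four; its "shot" number tells which), for a name from the list of things; names that differ only in an ending like _2 or _b are one class to them, and where a whole thing is asked for, a point or a joint stands for the part that bears it (a point fixed in the world has none). Each returns a list of dicts, best first, with "p" (0 to 1); they miss things now and then, are a little off and sometimes report something else, mostly with a low value. They report only what shows in the picture. A call takes as long as a camera call. They do not tell look-alikes from the thing itself.
- spot_in(target, picture): "rect" ([centre column, centre row, width, height] in pixels, round what is visible of it).
- place_of(target, picture): "uv" ([column, row] in pixels: a listed point, or the origin of a listed thing).
The state is a dict: "time": time; "joint_positions": joint angles; "joint_velocities": joint speeds; "effort": joint torques, N m; "position": TCP position; "ee_rot": TCP orientation; "wrist_force": force on the tool from outside, world axes, zero at the start; "moment": the same for the moment, N m; "opening": finger opening in m; "gripper_force": force on a finger pad.
Only numpy, scipy, OpenCV 4.12 (cv2) and the standard library are available. Lean on these libraries where they do the work, as an engineer would, in place of code of your own. Each camera call takes 0.05 s, during which the arm holds its last target. There are 200 camera calls.

### The job

One of the two green bench clamps has the brass-faced baking plate lying under its foot. Turn that clamp's T-handle clockwise until you feel the resistance rise and the plate is held firmly, stop there without over-tightening, and let go. Leave the clamp with the white-faced plate and everything else on the bench as they are.

Things in the scene. Friction and masses are not known exactly. Their poses are not given: they have to be found in the camera images.
- handle_a (a joint): Turn of clamp_a's T-handle, rad; grows clockwise from above = tighter, 3.18 mm down per rad. Starts at 1.4 to 4.2; foot meets plate near 5.1. Turning takes 0.22 N m while free, then 0.05 N m more per mm of squeeze; at rest friction blurs a reading, its rise of 0.15 N m per rad remains. Firm = over 20 N (squeeze 1.3 mm, 0.5 rad past touch); aim for 3 mm (45 N); over 110 N (7.3 mm) is too much. Left above 65 N it unwinds to that.
- handle_b (a joint): Turn of clamp_b's T-handle, rad; grows clockwise from above = tighter, 3.18 mm down per rad. Starts at 1.4 to 4.2; foot meets plate near 5.1. Turning takes 0.22 N m while free, then 0.05 N m more per mm of squeeze; at rest friction blurs a reading, its rise of 0.15 N m per rad remains. Firm = over 20 N (squeeze 1.3 mm, 0.5 rad past touch); aim for 3 mm (45 N); over 110 N (7.3 mm) is too much. Left above 65 N it unwinds to that.
- bar_a (a point): Centre of the steel T-handle bar of clamp_a, on the screw axis: bar 120 mm long, 14 x 14 mm, balls 22 mm across at its ends, on a 12 mm upright screw. x along the bar, z up. 205 mm above the bench at joint 0, sinking 3.18 mm per rad turned. Fingers can pass from above on both sides of the bar down to the collar at 152 mm.
- bar_b (a point): Centre of the steel T-handle bar of clamp_b, on the screw axis: bar 120 mm long, 14 x 14 mm, balls 22 mm across at its ends, on a 12 mm upright screw. x along the bar, z up. 205 mm above the bench at joint 0, sinking 3.18 mm per rad turned. Fingers can pass from above on both sides of the bar down to the collar at 152 mm.
- barend_a (a point): Centre of the black ball at one end of the bar of clamp_a, 62 mm from the bar's centre.
- barend_b (a point): Centre of the black ball at one end of the bar of clamp_b, 62 mm from the bar's centre.
- clamp_a: Green screw clamp fixed on the bench. Origin on the bench top under the vertical screw axis, z up. Base: own x -70 to 135, y +-65 mm, flat top 40 mm up carries a plate. Column at own x 95 to 130 mm (60 wide), on the robot's side; arm 36 mm wide back over the plate to a 40 mm boss on the axis, both 106 to 148 mm up, brass collar to 152. Left clamp (+y).
- clamp_b: Green screw clamp fixed on the bench. Origin on the bench top under the vertical screw axis, z up. Base: own x -70 to 135, y +-65 mm, flat top 40 mm up carries a plate. Column at own x 95 to 130 mm (60 wide), on the robot's side; arm 36 mm wide back over the plate to a 40 mm boss on the axis, both 106 to 148 mm up, brass collar to 152. Right clamp (-y).
- foot_a: Foot of clamp_a: orange pad 36 mm across, 10 thick, on the screw axis; origin: centre of its underside, 73 mm above the bench at joint 0. Does not rotate. Sinks with the screw till it meets a plate (top 57 mm up); then a spring, 15 N/mm, between screw and foot is squeezed: bar height minus foot height is 132 mm free, less when squeezed. 
- foot_b: Foot of clamp_b: orange pad 36 mm across, 10 thick, on the screw axis; origin: centre of its underside, 73 mm above the bench at joint 0. Does not rotate. Sinks with the screw till it meets a plate (top 57 mm up); then a spring, 15 N/mm, between screw and foot is squeezed: bar height minus foot height is 132 mm free, less when squeezed. 
- brass_plate: Square dark steel baking plate, 110 x 110 mm and 14 mm thick, with a raised round brass-coloured face 100 mm across on top, 17 mm thick in all. Origin at the centre of its underside, z up. Lies loose under one of the two clamps. To be clamped.
- white_plate: Baking plate of the same size with a white enamelled round face. Lies loose under the other clamp. To be left loose.
- brush: Hand brush lying between the clamps, 170 mm long. Bystander.
- spatula: Spatula, 200 mm, lying at the left. Bystander.
- wrench: Wrench, 160 mm, lying at the right. Bystander.
- bowl: Red bowl, 130 mm across, 60 mm high, beyond the clamps. Bystander.
- oil: Amber bottle, 60 mm across, 160 mm high, far left. Bystander.
- mug: White mug, 80 mm across, 95 mm high, beyond the clamps. Bystander.
- jar: Clear jar with a red cap, 72 mm across, 90 mm high, far right. Bystander.
Mind the look-alikes: they are no part of the job. Leave any red look-alike of the clamp_b alone.

How it is judged:
By the outcome, as a careful person would: the job done as asked, in the order asked, and still so for the second after the job is handed in, with the robot touching nothing.
It also fails if it takes over 72 s, if anything falls off the work surface, if the arm or the gripper's body presses on something with over 40 N, if the wrist force passes 120 N, or if a joint passes its speed limit or range.

## Working session

There is one attempt and no reset: what is moved stays moved. The work goes in short steps, Python scripts to look and compute and a tool call to move; the robot and the scene stay as the last step left them, time stands still between calls to the robot, and variables do not carry over. Pictures are saved under pics/ and viewed, at most 10 in all, crops included, and the job is handed in when it is done.

Besides the shell and the picture viewer there is one more tool, called after "Call:" as name(argument=value, ...) on one line, values as JSON. move_arm: Moves the arm, as the interface text tells. Scaled input: -1 to 1 covers 10 cm each way for a shift and 30 degrees each way for a turn. Its arguments: {"type":"object","properties":{"rows":{"type":"string"},"newtons":{"type":"number"}},"required":["rows"]}

```bash
mkdir -p pics
cat > h.py <<'E'
import numpy as np,cv2
from plant import *
def pose(c):
    R=cv2.Rodrigues(np.array(c["rvec"],float))[0]; return R,np.array(c["tvec"],float).ravel()
def ray(c,uv,z):
    R,t=pose(c); d=R.T@np.linalg.inv(c["K"])@np.array([uv[0],uv[1],1.]); o=-R.T@t
    return o+d*(z-o[2])/d[2]
def cloud(c):
    R,t=pose(c); Z=c["z_map"]; v,u=np.indices(Z.shape)
    P=np.stack([u,v,np.ones_like(u)],-1)@np.linalg.inv(c["K"]).T*Z[...,None]
    return (P-t)@R
E
python3 - <<'E'
from h import *
s=read_state();print({k:np.round(v,3).tolist() for k,v in s.items()},tips_ahead)
for n in("scene","top"):
    c=capture(n);cv2.imwrite(f"pics/{n}0.png",c["frame"])
    R,t=pose(c);print(n,-R.T@t)
    for q in("bar_a","barend_a","clamp_a","foot_a","brass_plate","white_plate"):
        print(q,[(round(d["p"],2),np.round(d["uv"],1).tolist()) for d in place_of(q,c)][:5])
E
```

```text
{'time': 0.0, 'joint_positions': [1.334, 0.322, -0.07, 1.452, 0.023, 1.371, -0.057], 'joint_velocities': [0.002, -0.001, -0.001, -0.001, -0.001, 0.002, 0.0], 'effort': [0.0, -49.358, -0.383, -31.432, 0.013, 0.012, -0.0], 'position': [0.161, -0.629, 0.225], 'ee_rot': [-0.001, 0.992, 0.125, -0.0], 'wrist_force': [1.033, 0.446, 0.076], 'moment': [0.022, -0.007, -0.016], 'gripper_force': 0.0, 'opening': 0.085} 0.022
scene [1.08936955 0.35445682 1.17195701]
bar_a [(0.92, [468.3, 201.7]), (0.83, [375.1, 276.7]), (0.78, [269.1, 94.1])]
barend_a [(0.79, [480.6, 184.0]), (0.7, [391.6, 300.6]), (0.64, [241.1, 193.5])]
clamp_a [(0.72, [455.7, 254.7]), (0.66, [368.2, 315.0]), (0.6, [275.3, 151.1]), (0.57, [240.3, 227.9])]
foot_a [(0.67, [367.0, 300.2]), (0.63, [270.9, 136.1]), (0.56, [456.9, 236.4]), (0.42, [236.9, 208.0])]
brass_plate [(0.69, [237.8, 215.1]), (0.33, [310.7, 270.7])]
white_plate [(0.67, [366.0, 312.8])]
top [0.42533944 0.00274562 1.68515776]
bar_a [(0.97, [429.7, 345.0]), (0.64, [408.7, 232.1]), (0.59, [193.4, 304.6]), (0.58, [239.3, 201.8])]
barend_a [(0.7, [218.3, 187.8]), (0.7, [429.7, 376.0]), (0.69, [192.2, 336.6]), (0.68, [387.5, 216.4])]
clamp_a [(0.85, [208.7, 303.2]), (0.74, [252.6, 209.3]), (0.63, [426.2, 333.5]), (0.55, [397.5, 230.4])]
foot_a [(0.6, [422.6, 340.1])]
brass_plate [(0.84, [400.3, 232.9]), (0.3, [468.0, 237.2])]
white_plate [(0.59, [248.7, 203.1])]
```

View pics/scene0.png

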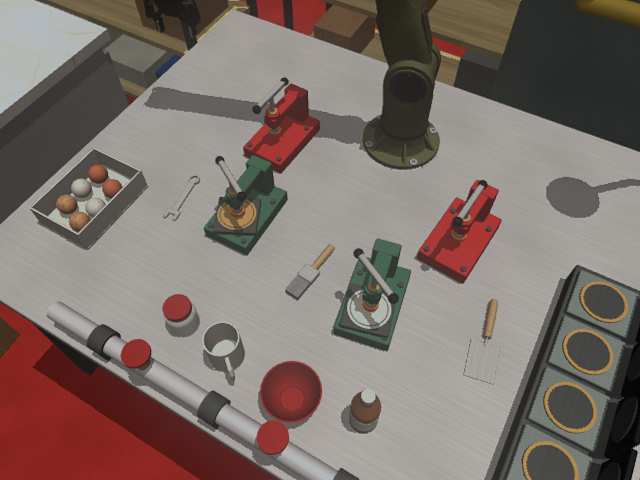

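View pics/top0.png

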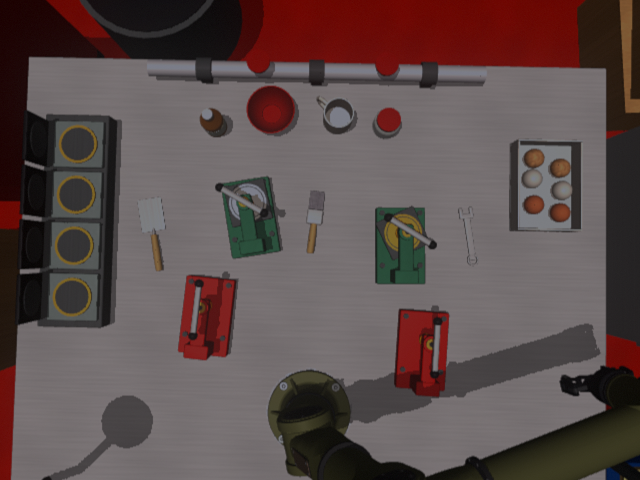

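The scene picture shows two green clamps: the brass plate at scene (238,212) / top (402,235), and the white one at scene (367,305) / top (247,203).

Candidates in the top picture:
- Green clamp with brass plate, bar (409,232): right side, so clamp_b. This is my choice.
- Green clamp with white plate, bar (240,202).
- Red look-alikes at (196,305) and (430,345).

Run:
```python
from h import *
c=capture("top"); P=cloud(c)
cv2.imwrite("pics/crop1.png",cv2.resize(c["frame"][190:300,350:470],None,fx=5,fy=5,interpolation=cv2.INTER_CUBIC))
b=[d["uv"] for d in place_of("bar_b",c) if abs(d["uv"][0]-409)<20][0]
w=ray(c,b,.197);print("net bar",w)
for d in place_of("barend_b",c): print("end",d["p"],d["uv"],ray(c,d["uv"],.197))
for n in("top","scene"):
    if n=="scene": P=cloud(capture(n))
    m=(np.hypot(P[...,0]-w[0],P[...,1]-w[1])<.085)&(P[...,2]>.172)&(P[...,2]<.25)
    Q=P[m]; r=cv2.minAreaRect(Q[:,:2].astype(np.float32)*1000)
    u=np.linalg.svd(Q[:,:2]-Q[:,:2].mean(0),full_matrices=False)[2][0]
    print(n,len(Q),r,Q.mean(0),np.percentile(Q[:,2],[5,25,50,75,95]),"dir",np.degrees(np.arctan2(u[1],u[0])))
```

```text
net bar [ 0.474985   -0.22767671  0.197     ]
end 0.9 [432.1, 375.5] [ 0.14113    -0.29256802  0.197     ]
end 0.72 [192.6, 337.2] [0.21859691 0.2818646  0.197     ]
end 0.66 [388.1, 213.1] [ 0.52685172 -0.18130067  0.197     ]
top 392 ((485.9039306640625, -233.86383056640625), (144.7772216796875, 20.030500411987305), 59.3526496887207) [ 0.48593832 -0.23344645  0.20426181] [0.19783486 0.20171444 0.20412612 0.2070561  0.21070102] dir -120.75461918436375
scene 358 ((488.5274658203125, -232.822509765625), (143.63656616210938, 20.87097930908203), 59.2333869934082) [ 0.49140306 -0.23010315  0.20195057] [0.19493364 0.20038518 0.20249394 0.20447263 0.20710218] dir 59.264708077545265
```

View pics/crop1.png

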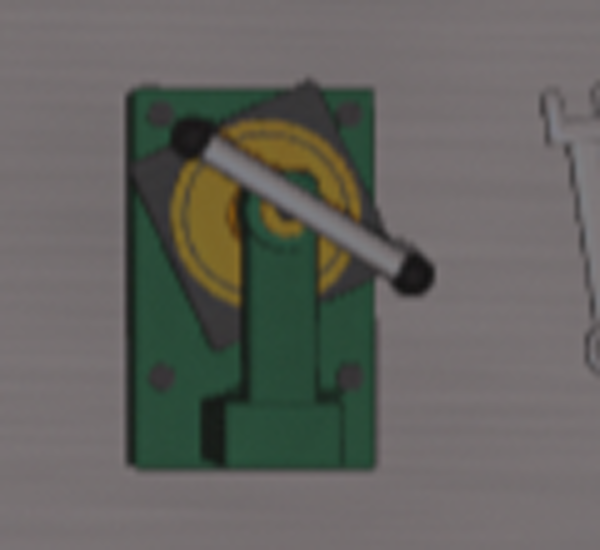

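The crop shows the green clamp with the brass-faced plate under its foot. The bar runs from a ball at (190,138) to one at (412,272), with its centre around (0.487, -0.233, 0.197). I'll move above it with the jaws across the bar.

Call:
move_arm(rows="0 0 0 0 0 0.4 85; 0 0 0.109 0.233 0.283 0.01 85; 0 0 0.109 0.233 0.283 0.01 85; 0 0 0.109 0.233 0.283 0.01 85; 0 0 0.109 0.233 0.283 0.01 85; 0 0 0.109 0.233 0.283 0.01 85; 0 0 0.109 0.233 0.283 0.01 85; 0 0 0.109 0.233 0.283 0.01 85; 0 0 0.109 0.233 0.283 0.01 85; 0 0 0.109 0.233 0.283 0.01 85; 0 0 0.109 0.233 0.283 0.01 85; 0 0 0.109 0.233 0.283 0.01 85; 0 0 0.109 0.233 0.283 0.01 85; 0 0 0.109 0.233 0.283 0.01 85; 0 0 0.109 0.233 0.283 0.01 85; 0 0 0 0 0 0 85; 0 0 0 0 0 0 85; 0 0 0 0 0 0 85", newtons=80)

```text
time: 2.7
position: [0.4867, -0.2348, 0.2802]
ee_rot: [0.0, 0.866, 0.5, -0.0]
wrist_force: [-0.0, -0.2, -0.2]
opening: 0.0849
gripper_force: 0.0
```

```bash
cat > st.py <<'E'
from h import *
def st():
    s=read_state(); w,x,y,z=s["ee_rot"]
    from scipy.spatial.transform import Rotation as Ro
    M=Ro.from_quat([x,y,z,w]).as_matrix()
    print("t %.2f"%s["time"],"pos",np.round(s["position"],4),"yaw_x %.1f"%np.degrees(np.arctan2(M[1,0],M[0,0])),"tz",np.round(M[:,2],3),"j",np.round(s["joint_positions"],2),"F",np.round(s["wrist_force"],1),"M",np.round(s["moment"],3),"op %.4f gf %.1f"%(s["opening"],s["gripper_force"]))
if __name__=="__main__": st()
E
python3 - <<'E'
from st import *
st()
c=capture("scene"); cv2.imwrite("pics/s2.png",cv2.resize(c["frame"][90:270,170:350],None,fx=3.3,fy=3.3,interpolation=cv2.INTER_CUBIC))
P=cloud(c); Q=P[(np.hypot(P[...,0]-.487,P[...,1]+.233)<.075)&(P[...,2]>.18)&(P[...,2]<.215)]
print(len(Q),cv2.minAreaRect(Q[:,:2].astype(np.float32)*1000))
for q in("bar_b","barend_b","foot_b"):
    for d in place_of(q,c): print(q,round(d["p"],2),d["uv"],ray(c,d["uv"],.197 if q!="foot_b" else .066))
E
```

```text
t 2.70 pos [ 0.4867 -0.2348  0.2802] yaw_x 60.0 tz [-0.001 -0.001 -1.   ] j [ 0.87  0.09 -0.5   1.63  0.05  1.43 -0.16] F [-0.  -0.2 -0.2] M [ 0.024 -0.008 -0.019] op 0.0849 gf 0.0
355 ((489.5813903808594, -231.9144287109375), (142.62985229492188, 21.599380493164062), 58.50361251831055)
bar_b 0.96 [469.0, 202.7] [0.28461655 0.27389324 0.197     ]
bar_b 0.82 [376.1, 274.9] [0.55244619 0.1764541  0.197     ]
bar_b 0.76 [268.5, 93.7] [ 0.20391366 -0.30899806  0.197     ]
bar_b 0.62 [229.5, 176.8] [ 0.48557374 -0.2362414   0.197     ]
bar_b 0.32 [360.3, 416.9] [0.82328772 0.27999058 0.197     ]
barend_b 0.97 [479.4, 184.3] [0.22340046 0.27531341 0.197     ]
barend_b 0.86 [393.0, 300.3] [0.5878908  0.23144005 0.197     ]
barend_b 0.67 [283.4, 80.9] [ 0.14282406 -0.30108963  0.197     ]
foot_b 0.65 [370.2, 303.1] [0.55220012 0.17345536 0.066     ]
foot_b 0.63 [276.2, 131.3] [ 0.2038643  -0.29623877  0.066     ]
foot_b 0.48 [238.2, 209.2] [ 0.48114834 -0.23519919  0.066     ]
```

View pics/s2.png

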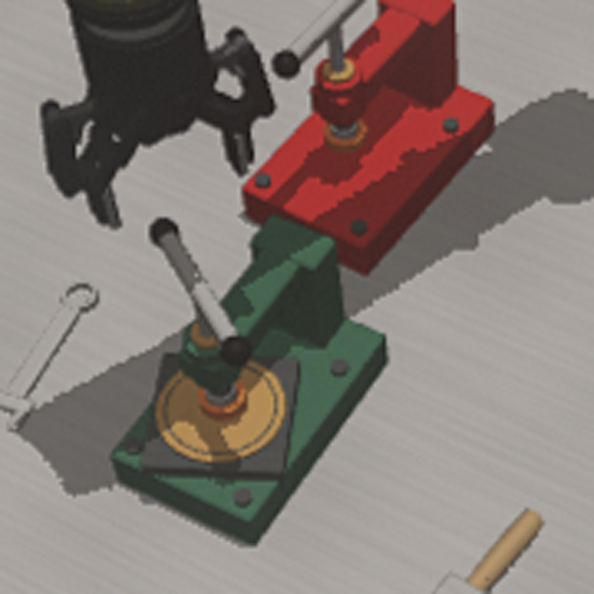

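The gripper stands above the bar and in line with it, with the brass plate under this clamp's foot at (225,405). I'll descend and grip.

Call:
move_arm(rows="0 0 0 0 0.01 -0.2 85; 0 0 0 0 0 -0.2 85; 0 0 0 0 0 -0.2 85; 0 0 0 0 0 -0.2 85; 0 0 0 0 0 0 85; 0 0 0 0 0 0 0; 0 0 0 0 0 0 0; 0 0 0 0 0 0 0; 0 0 0 0 0 0 0; 0 0 0 0 0 0 0; 0 0 0 0 0 0 0; 0 0 0 0 0 0 0; 0 0 0 0 0 0 0", newtons=80)

```text
time: 4.2
position: [0.4875, -0.2325, 0.2003]
ee_rot: [0.0, 0.865, 0.501, -0.0]
wrist_force: [0.4, 0.4, -0.3]
opening: -0.0001
gripper_force: 0.1
```

```bash
python3 st.py
```

```text
t 4.20 pos [ 0.4875 -0.2325  0.2003] yaw_x 60.2 tz [ 0. -0. -1.] j [ 0.86  0.13 -0.5   1.75  0.07  1.28 -0.18] F [ 0.4  0.4 -0.3] M [-0.001  0.003 -0.004] op -0.0001 gf 0.1
```

Run:
```python
from st import *
c=capture("scene"); cv2.imwrite("pics/s3.png",cv2.resize(c["frame"][110:270,170:330],None,fx=3.7,fy=3.7,interpolation=cv2.INTER_CUBIC))
for q in("bar_b","barend_b"):
    for d in place_of(q,c): print(q,round(d["p"],2),d["uv"])
P=cloud(c)
for v,u in ((157,219),(158,218),(193,240),(195,241),(194,242)): print(u,v,P[v,u])
```

```text
bar_b 0.88 [374.3, 277.2]
bar_b 0.69 [467.9, 204.8]
bar_b 0.53 [270.6, 96.5]
bar_b 0.47 [231.9, 177.9]
barend_b 0.86 [284.0, 82.2]
barend_b 0.77 [391.4, 299.1]
barend_b 0.73 [241.4, 195.0]
barend_b 0.67 [483.0, 183.3]
219 157 [ 0.51604875 -0.22420255  0.30128438]
218 158 [ 0.5114638  -0.23248932  0.28913195]
240 193 [ 0.51731818 -0.18393149  0.20396519]
241 195 [ 0.52177614 -0.1779481   0.20536786]
242 194 [ 0.51664036 -0.17913617  0.20256051]
```

View pics/s3.png

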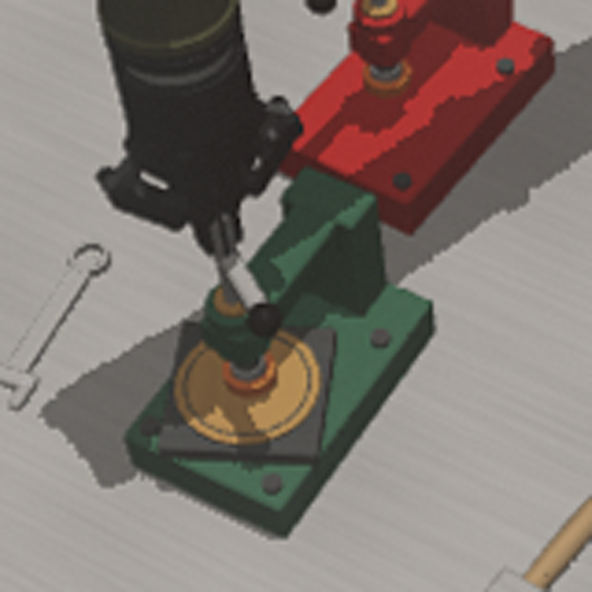

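Run:
```python
from st import *
c=capture("scene");t=capture("top"); o=[]
s=read_state();p=np.array(s["position"]);print(s["opening"],s["gripper_force"])
for c,(u0,v0) in ((c,(200,140)),(t,(370,195))):
    im=cv2.resize(c["frame"][v0:v0+65,u0:u0+65],None,fx=6,fy=6,interpolation=cv2.INTER_NEAREST)
    for dz,col in((0,(255,0,255)),(-.022,(255,255,0))):
        q=cv2.projectPoints((p+[0,0,dz])[None],np.array(c["rvec"],float),np.array(c["tvec"],float),np.array(c["K"]),None)[0].ravel();print(q)
        cv2.circle(im,tuple(int(x) for x in (q-[u0,v0])*6),3,col,-1)
    o.append(im)
cv2.imwrite("pics/s4.png",np.hstack(o))
P=cloud(capture("scene"))
for v in range(160,192,3): print(v,[tuple(np.round(P[v,u]*1000).astype(int).tolist()) for u in (226,229,232,235)])
```

```text
5.114929616268554e-05 0.17471578437834978
[230.14412308 177.03272962]
[231.46455004 183.06778894]
[409.30416309 229.80713572]
[407.86924968 230.1524536 ]
160 [(483, -238, 251), (491, -221, 269), (490, -213, 272), (476, -218, 256)]
163 [(502, -222, 269), (493, -222, 260), (488, -217, 258), (477, -218, 247)]
166 [(500, -225, 256), (491, -225, 247), (492, -215, 254), (322, -366, -1)]
169 [(505, -223, 252), (496, -223, 243), (487, -222, 235), (331, -360, -3)]
172 [(497, -233, 228), (497, -224, 233), (490, -221, 228), (341, -352, 0)]
175 [(501, -230, 223), (496, -227, 219), (493, -220, 221), (349, -347, -2)]
178 [(500, -234, 210), (498, -226, 212), (494, -221, 210), (1089, 354, 1172)]
181 [(381, -356, -1), (500, -226, 203), (499, -218, 207), (492, -216, 200)]
184 [(387, -352, -4), (492, -237, 177), (503, -217, 200), (502, -208, 206)]
187 [(397, -345, -3), (479, -252, 142), (508, -213, 198), (507, -205, 202)]
190 [(493, -250, 147), (491, -242, 150), (491, -232, 157), (515, -200, 202)]
```

View pics/s4.png

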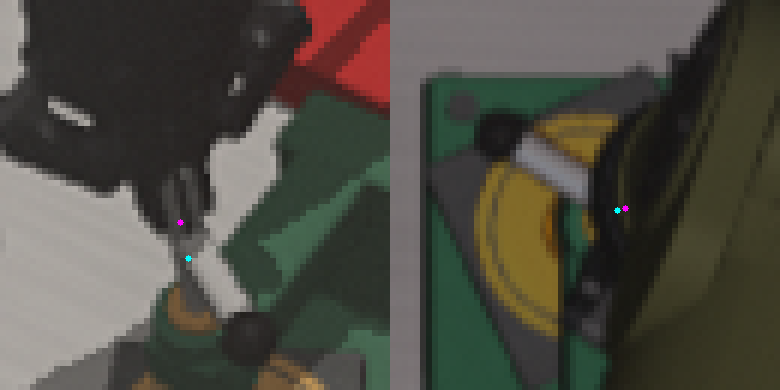

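The close view shows the jaws closed just above the bar: the fingertips end near z = 0.207 at left-crop (185,235), higher than tips_ahead suggests. I'll open, go about 28 mm lower, and grip again.

Call:
move_arm(rows="0 0 0 0 0 0.1 85; 0 0 0 0 0 0.1 85; 0 0 0 0 0 0 85; 0 0 0 0 0 0 85; 0 0 0 0 0 0 85; 0 0 0 0 0 0 85; 0 0 0 0 0 -0.16 85; 0 0 0 0 0 -0.16 85; 0 0 0 0 0 -0.16 85; 0 0 0 0 0 0 85; 0 0 0 0 0 0 0; 0 0 0 0 0 0 0; 0 0 0 0 0 0 0; 0 0 0 0 0 0 0; 0 0 0 0 0 0 0; 0 0 0 0 0 0 0; 0 0 0 0 0 0 0", newtons=80)

```text
time: 6.2
position: [0.4863, -0.2318, 0.1731]
ee_rot: [-0.001, 0.866, 0.501, -0.001]
wrist_force: [-4.7, 2.2, 5.8]
opening: 0.0124
gripper_force: 78.7
```

```bash
python3 st.py
```

```text
t 6.20 pos [ 0.4863 -0.2318  0.1731] yaw_x 60.1 tz [-0.003  0.001 -1.   ] j [ 0.86  0.15 -0.5   1.78  0.08  1.23 -0.19] F [-4.7  2.2  5.8] M [ 0.536  1.02  -0.278] op 0.0124 gf 78.7
```

Gripped. I'll turn clockwise in stages, following the sink and watching the moment.

Call:
move_arm(rows="0 0 -0.2 0 0 -0.0033 0; 0 0 -0.2 0 0 -0.0033 0; 0 0 -0.2 0 0 -0.0033 0; 0 0 -0.2 0 0 -0.0033 0; 0 0 -0.2 0 0 -0.0033 0; 0 0 -0.2 0 0 -0.0033 0; 0 0 -0.2 0 0 -0.0033 0; 0 0 -0.2 0 0 -0.0033 0")

```text
time: 7.0
position: [0.4877, -0.2336, 0.1704]
ee_rot: [0.001, 0.995, 0.104, 0.0]
wrist_force: [0.7, -2.2, 1.4]
opening: 0.0128
gripper_force: 78.1
```

```bash
python3 st.py
```

```text
t 7.00 pos [ 0.4877 -0.2336  0.1704] yaw_x 11.9 tz [ 0.001 -0.002 -1.   ] j [ 0.8   0.15 -0.44  1.79  0.07  1.22 -1.02] F [ 0.7 -2.2  1.4] M [-0.263  0.109  0.212] op 0.0128 gf 78.1
```

Call:
move_arm(rows="0 0 -0.2 0 0 -0.0033 0; 0 0 -0.2 0 0 -0.0033 0; 0 0 -0.2 0 0 -0.0033 0; 0 0 -0.2 0 0 -0.0033 0")

```text
time: 7.4
position: [0.4877, -0.2347, 0.1691]
ee_rot: [0.002, 0.994, -0.106, 0.001]
wrist_force: [-0.2, -4.9, 0.8]
opening: 0.0129
gripper_force: 78.1
```

```bash
python3 st.py
python3 - <<'E'
from st import *
c=capture("scene");cv2.imwrite("pics/s5.png",cv2.resize(c["frame"][150:240,190:290],None,fx=6,fy=6,interpolation=cv2.INTER_CUBIC))
E
```

```text
t 7.40 pos [ 0.4877 -0.2347  0.1691] yaw_x -12.1 tz [ 0.001 -0.003 -1.   ] j [ 0.77  0.15 -0.41  1.79  0.07  1.22 -1.44] F [-0.2 -4.9  0.8] M [-0.717 -0.095  0.193] op 0.0129 gf 78.1
```

View pics/s5.png

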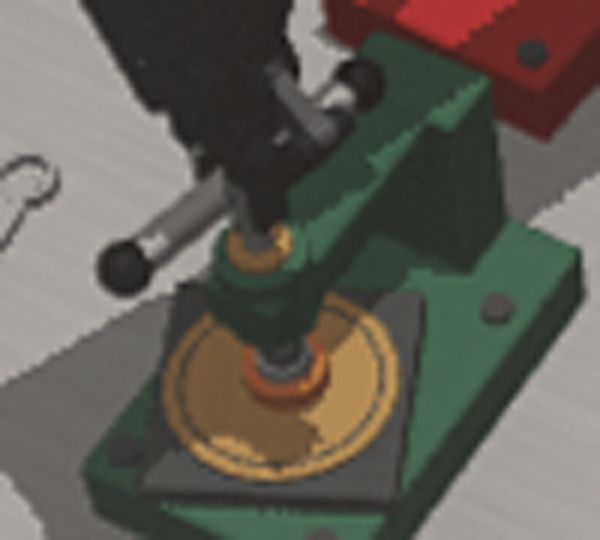

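The bar turns with the gripper and the moment sits at the free 0.2 N m. Continuing.

Call:
move_arm(rows="0 0 -0.2 0 0.01 -0.0033 0; 0 0 -0.2 0 0 -0.0033 0; 0 0 -0.2 0 0 -0.0033 0; 0 0 -0.2 0 0 -0.0033 0")

```text
time: 7.85
position: [0.4872, -0.2357, 0.1678]
ee_rot: [0.003, 0.951, -0.31, 0.001]
wrist_force: [-0.3, -9.3, 0.2]
opening: 0.0126
gripper_force: 78.1
```

```bash
python3 st.py
```

```text
t 7.85 pos [ 0.4872 -0.2357  0.1678] yaw_x -36.1 tz [ 0.001 -0.006 -1.   ] j [ 0.74  0.15 -0.37  1.79  0.06  1.21 -1.85] F [-0.3 -9.3  0.2] M [-1.594  0.046  0.282] op 0.0126 gf 78.1
```

Call:
move_arm(rows="0 0 -0.2 0 0.01 -0.0033 0; 0 0 -0.2 0 0 -0.0033 0; 0 0 -0.2 0 0 -0.0033 0; 0 0 -0.2 0 0 -0.0033 0")

```text
time: 8.25
position: [0.4864, -0.2365, 0.1664]
ee_rot: [0.003, 0.865, -0.501, 0.002]
wrist_force: [-1.8, -11.7, 1.0]
opening: 0.0127
gripper_force: 78.1
```

```bash
python3 st.py
```

```text
t 8.25 pos [ 0.4864 -0.2365  0.1664] yaw_x -60.2 tz [ 0.    -0.008 -1.   ] j [ 0.72  0.14 -0.34  1.8   0.06  1.21 -2.27] F [ -1.8 -11.7   1. ] M [-2.125  0.361  0.215] op 0.0127 gf 78.1
```

The screw is still running free after 2.1 rad. Over the arc the grip point traced an axis at about (0.4854, -0.2342). I'll let go, lift, and swing back half a turn.

Call:
move_arm(rows="0 0 0 0 0 0 85; 0 0 0 0 0 0 85; 0 0 0 0 0 0 85; 0 0 0 0 0 0 85; 0 0 0 0 0 0 85; 0 0 0 0 0 0.2 85; 0 0 0 0 0 0.2 85; 0 0 0 0 0 0.2 85; 0 0 0 0 0 0.1 85; 0 0 0 0 0 0 85; 0 0 0 0 0 0 85")

```text
time: 9.35
position: [0.4872, -0.2303, 0.235]
ee_rot: [0.0, 0.867, -0.499, -0.001]
wrist_force: [0.3, 0.3, -0.0]
opening: 0.0847
gripper_force: 0.0
```

Call:
move_arm(rows="0 0 0.25 0 0 0 85; 0 0 0.25 0 0 0 85; 0 0 0.25 0 0 0 85; 0 0 0.25 0 0 0 85; 0 0 0.25 0 0 0 85; 0 0 0.25 0 0 0 85; 0 0 0.25 0 0 0 85; 0 0 0.25 0 0 0 85; 0 0 0.25 0 0 0 85; 0 0 0.25 0 0 0 85; 0 0 0.25 0 0 0 85; 0 0 0.25 0 0 0 85; 0 0 0.25 0 0 0 85")

```text
time: 10.65
position: [0.4868, -0.2302, 0.2341]
ee_rot: [-0.001, 0.946, 0.325, -0.001]
wrist_force: [0.1, -0.2, -0.2]
opening: 0.085
gripper_force: 0.0
```

Call:
move_arm(rows="0 0 0.25 0 0 0 85; 0 0 0.25 0 0 0 85; 0 0 0.25 0 0 0 85; 0 0 0.25 0 0 0 85; 0 0 0.25 0 0 0 85; 0 0 0.25 0 0 0 85; 0 0 0.25 0 0 0 85; 0 0 0.25 0 0 0 85; 0 0 0.25 0 0 0 85; 0 0 0.25 0 0 0 85; 0 0 0.25 0 0 0 85; 0 0 0 0 0 0 85; 0 0 0 0 0 0 85; 0 0 0 0 0 0 85")

```text
time: 12.05
position: [0.4872, -0.2304, 0.2352]
ee_rot: [-0.0, 0.5, 0.866, 0.0]
wrist_force: [-0.1, 1.7, -0.5]
opening: 0.0849
gripper_force: 0.0
```

Run:
```python
from st import *
st()
c=capture("scene");P=cloud(c)
Q=P[(np.hypot(P[...,0]-.4854,P[...,1]+.2342)<.08)&(P[...,2]>.17)&(P[...,2]<.205)]
print(len(Q),cv2.minAreaRect(Q[:,:2].astype(np.float32)*1000),Q[:,2].mean())
cv2.imwrite("pics/s6.png",cv2.resize(c["frame"][150:240,190:290],None,fx=6,fy=6,interpolation=cv2.INTER_CUBIC))
```

```text
t 12.05 pos [ 0.4872 -0.2304  0.2352] yaw_x 120.0 tz [-0.001  0.001 -1.   ] j [ 0.87  0.11 -0.51  1.7   0.05  1.35  0.87] F [-0.1  1.7 -0.5] M [ 0.002 -0.027 -0.025] op 0.0849 gf 0.0
427 ((489.97412109375, -233.00218200683594), (21.20832633972168, 144.93641662597656), 27.712461471557617) 0.192650495700922
```

View pics/s6.png

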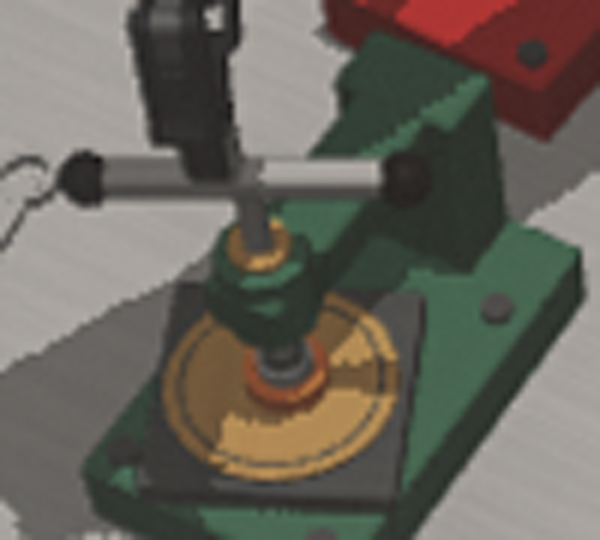

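The bar now lies at about 118–120° and the open jaws are above it and aligned. I'll correct by (-2, -4) mm, descend, and grip.

Call:
move_arm(rows="0 0 0 -0.018 -0.038 0 85; 0 0 0 0 0 -0.2 85; 0 0 0 0 0 -0.2 85; 0 0 0 0 0 -0.2 85; 0 0 0 0 0 -0.09 85; 0 0 0 0 0 0 85; 0 0 0 0 0 0 0; 0 0 0 0 0 0 0; 0 0 0 0 0 0 0; 0 0 0 0 0 0 0; 0 0 0 0 0 0 0; 0 0 0 0 0 0 0; 0 0 0 0 0 0 0; 0 0 0 0 0 0 0", newtons=80)

```text
time: 13.5
position: [0.4853, -0.2347, 0.1673]
ee_rot: [-0.0, 0.499, 0.867, -0.0]
wrist_force: [-3.4, 1.1, 4.9]
opening: 0.0128
gripper_force: 78.4
```

```bash
python3 st.py
```

```text
t 13.50 pos [ 0.4853 -0.2347  0.1673] yaw_x 120.1 tz [-0.001 -0.001 -1.   ] j [ 0.86  0.16 -0.5   1.79  0.08  1.22  0.86] F [-3.4  1.1  4.9] M [-0.013  0.759 -0.183] op 0.0128 gf 78.4
```

Call:
move_arm(rows="0 0 -0.1 0 0 -0.0017 0; 0 0 -0.1 0 0 -0.0017 0; 0 0 -0.1 0 0 -0.0017 0; 0 0 -0.1 0 0 -0.0017 0")

```text
time: 13.9
position: [0.4852, -0.2348, 0.1667]
ee_rot: [-0.0, 0.587, 0.809, -0.001]
wrist_force: [-3.5, 0.1, 6.7]
opening: 0.0122
gripper_force: 78.5
```

```bash
python3 st.py
```

```text
t 13.90 pos [ 0.4852 -0.2348  0.1667] yaw_x 108.0 tz [-0.001 -0.001 -1.   ] j [ 0.85  0.15 -0.49  1.79  0.08  1.21  0.65] F [-3.5  0.1  6.7] M [-0.056  0.87   0.201] op 0.0122 gf 78.5
```

Call:
move_arm(rows="0 0 -0.1 0 0 -0.0017 0; 0 0 -0.1 0 0 -0.0017 0; 0 0 -0.1 0 0 -0.0017 0")

```text
time: 14.2
position: [0.4851, -0.2348, 0.1662]
ee_rot: [-0.0, 0.649, 0.761, -0.001]
wrist_force: [-4.3, -1.2, 6.2]
opening: 0.0125
gripper_force: 78.6
```

```bash
python3 st.py
```

```text
t 14.20 pos [ 0.4851 -0.2348  0.1662] yaw_x 99.0 tz [-0.001 -0.001 -1.   ] j [ 0.84  0.15 -0.47  1.79  0.08  1.21  0.5 ] F [-4.3 -1.2  6.2] M [-0.107  0.911  0.263] op 0.0125 gf 78.6
```

Call:
move_arm(rows="0 0 -0.1 0 0 -0.0017 0; 0 0 -0.1 0 0 -0.0017 0; 0 0 -0.1 0 0 -0.0017 0")

```text
time: 14.5
position: [0.485, -0.2348, 0.1657]
ee_rot: [-0.0, 0.707, 0.707, -0.001]
wrist_force: [-5.3, -0.1, 6.3]
opening: 0.0128
gripper_force: 78.6
```

```bash
python3 st.py
```

```text
t 14.50 pos [ 0.485  -0.2348  0.1657] yaw_x 90.0 tz [-0.001 -0.001 -1.   ] j [ 0.83  0.15 -0.46  1.79  0.07  1.21  0.34] F [-5.3 -0.1  6.3] M [0.011 0.952 0.207] op 0.0128 gf 78.6
```

```bash
cat > mz.py <<'E'
from st import *
m=[];F=[]
for i in range(8):
    c=capture("scene"); s=read_state(); m.append(s["moment"]);F.append(s["wrist_force"])
print("Mz %.3f sd %.3f"%(np.mean(m,0)[2],np.std(m,0)[2]),np.round(np.mean(F,0),1));st()
E
python3 mz.py
```

```text
Mz -0.087 sd 0.045 [-4.5 -0.3  6.5]
t 14.90 pos [ 0.485  -0.2348  0.1657] yaw_x 90.1 tz [-0.001 -0.001 -1.   ] j [ 0.83  0.15 -0.46  1.79  0.07  1.21  0.34] F [-3.9  0.1  6.1] M [-0.031  0.916 -0.093] op 0.0126 gf 78.6
```

Call:
move_arm(rows="0 0 -0.1 0 0 -0.0017 0; 0 0 -0.1 0 0 -0.0017 0; 0 0 -0.1 0 0 -0.0017 0; 0 0 -0.1 0 0 -0.0017 0")

```text
time: 15.3
position: [0.4849, -0.2348, 0.1651]
ee_rot: [-0.0, 0.777, 0.63, -0.001]
wrist_force: [-4.9, -0.5, 7.1]
opening: 0.0126
gripper_force: 78.6
```

```bash
python3 mz.py
```

```text
Mz -0.073 sd 0.041 [-4.7  0.   6.6]
t 15.70 pos [ 0.4849 -0.2348  0.165 ] yaw_x 78.1 tz [-0.001 -0.001 -1.   ] j [ 0.81  0.15 -0.45  1.8   0.07  1.21  0.14] F [-5.2  0.4  6.7] M [ 0.08   1.051 -0.091] op 0.0125 gf 78.6
```

Call:
move_arm(rows="0 0 -0.1 0 0 -0.0017 0; 0 0 -0.1 0 0 -0.0017 0; 0 0 -0.1 0 0 -0.0017 0; 0 0 -0.1 0 0 -0.0017 0")

```text
time: 16.1
position: [0.4847, -0.2348, 0.1644]
ee_rot: [-0.0, 0.838, 0.545, -0.001]
wrist_force: [-6.5, 0.6, 7.1]
opening: 0.0124
gripper_force: 78.7
```

```bash
python3 mz.py
```

```text
Mz -0.061 sd 0.058 [-5.4  0.2  7.1]
t 16.50 pos [ 0.4847 -0.2348  0.1644] yaw_x 66.1 tz [-0.002 -0.001 -1.   ] j [ 0.8   0.15 -0.43  1.8   0.07  1.21 -0.07] F [-5.5  0.3  7.6] M [ 0.102  1.097 -0.108] op 0.0126 gf 78.7
```

Call:
move_arm(rows="0 0 -0.1 0 0 -0.0017 0; 0 0 -0.1 0 0 -0.0017 0; 0 0 -0.1 0 0 -0.0017 0; 0 0 -0.1 0 0 -0.0017 0")

```text
time: 16.9
position: [0.4846, -0.2347, 0.1637]
ee_rot: [-0.0, 0.891, 0.454, -0.001]
wrist_force: [-5.8, 0.1, 7.7]
opening: 0.0124
gripper_force: 78.8
```

```bash
python3 mz.py
```

```text
Mz -0.028 sd 0.052 [-6.   0.3  7.8]
t 17.30 pos [ 0.4846 -0.2347  0.1637] yaw_x 54.1 tz [-0.002 -0.001 -1.   ] j [ 0.78  0.15 -0.41  1.8   0.07  1.21 -0.28] F [-6.2  0.1  7.8] M [ 0.071  1.207 -0.046] op 0.0125 gf 78.8
```

```bash
sed -i 's/range(8)/range(14)/' mz.py
```

Call:
move_arm(rows="0 0 -0.1 0 0 -0.0017 0; 0 0 -0.1 0 0 -0.0017 0; 0 0 -0.1 0 0 -0.0017 0; 0 0 -0.1 0 0 -0.0017 0")

```text
time: 17.7
position: [0.4845, -0.2346, 0.1631]
ee_rot: [-0.0, 0.933, 0.359, -0.001]
wrist_force: [-6.3, 0.8, 8.5]
opening: 0.0122
gripper_force: 78.9
```

```bash
python3 mz.py
```

```text
Mz -0.015 sd 0.051 [-6.1  0.6  8.2]
t 18.40 pos [ 0.4845 -0.2346  0.1631] yaw_x 42.1 tz [-0.002 -0.001 -1.   ] j [ 0.77  0.15 -0.4   1.8   0.06  1.21 -0.49] F [-5.4  0.9  8.7] M [0.134 1.261 0.02 ] op 0.0127 gf 78.9
```

Call:
move_arm(rows="0 0 -0.1 0 0 -0.0017 0; 0 0 -0.1 0 0 -0.0017 0; 0 0 -0.1 0 0 -0.0017 0; 0 0 -0.1 0 0 -0.0017 0")

```text
time: 18.8
position: [0.4844, -0.2345, 0.1625]
ee_rot: [-0.0, 0.966, 0.259, -0.001]
wrist_force: [-6.8, 0.8, 9.4]
opening: 0.0128
gripper_force: 79.0
```

```bash
python3 mz.py
```

```text
Mz 0.029 sd 0.043 [-6.6  0.7  8.6]
t 19.50 pos [ 0.4844 -0.2345  0.1625] yaw_x 30.1 tz [-0.002 -0.    -1.   ] j [ 0.75  0.15 -0.38  1.8   0.06  1.21 -0.69] F [-6.5  0.4  9.5] M [0.21  1.305 0.067] op 0.0127 gf 78.9
```

Since the 0.42 rad mark the moment has risen at about 0.14 N m per rad, so the foot is pressing, at roughly 2.1 mm of squeeze. I'll turn another 15°.

Call:
move_arm(rows="0 0 -0.1 0 0 -0.0017 0; 0 0 -0.1 0 0 -0.0017 0; 0 0 -0.1 0 0 -0.0017 0; 0 0 -0.1 0 0 -0.0017 0; 0 0 -0.1 0 0 -0.0017 0; 0 0 0 0 0 0 0")

```text
time: 20.1
position: [0.4844, -0.2343, 0.1617]
ee_rot: [0.0, 0.991, 0.131, -0.001]
wrist_force: [-7.2, 1.9, 8.8]
opening: 0.0128
gripper_force: 79.0
```

```bash
python3 mz.py
```

```text
Mz 0.044 sd 0.033 [-7.2  1.3  9. ]
t 20.80 pos [ 0.4844 -0.2343  0.1617] yaw_x 15.1 tz [-0.003 -0.    -1.   ] j [ 0.73  0.15 -0.36  1.8   0.06  1.2  -0.95] F [-7.7  1.1  9.8] M [0.299 1.408 0.057] op 0.0125 gf 79.0
```

The total rise is 0.13 N m, or about 0.9 rad past touch. I'll release and lift clear.

Call:
move_arm(rows="0 0 0 0 0 0 85; 0 0 0 0 0 0 85; 0 0 0 0 0 0 85; 0 0 0 0 0 0 85; 0 0 0 0 0 0 85; 0 0 0 0 0 0 85; 0 0 0 0 0 0.2 85; 0 0 0 0 0 0.2 85; 0 0 0 0 0 0.2 85; 0 0 0 0 0 0.3 85; 0 0 0 0 0 0.3 85; 0 0 0 0 0 0.3 85; 0 0 0 0 0 0 85; 0 0 0 0 0 0 85; 0 0 0 0 0 0 85")

```text
time: 22.3
position: [0.4852, -0.2341, 0.3096]
ee_rot: [-0.0, 0.991, 0.132, -0.001]
wrist_force: [1.0, 0.8, 0.4]
opening: 0.085
gripper_force: 0.0
```

Run:
```python
from st import *
st()
c=capture("scene");P=cloud(c)
Q=P[(np.hypot(P[...,0]-.4854,P[...,1]+.2342)<.08)&(P[...,2]>.168)&(P[...,2]<.205)]
print(len(Q),cv2.minAreaRect(Q[:,:2].astype(np.float32)*1000),Q[:,2].mean())
cv2.imwrite("pics/s7.png",cv2.resize(c["frame"][70:370,150:550],None,fx=2,fy=2,interpolation=cv2.INTER_CUBIC))
```

```text
t 22.30 pos [ 0.4852 -0.2341  0.3096] yaw_x 15.1 tz [-0.002  0.001 -1.   ] j [ 0.74  0.07 -0.36  1.58  0.03  1.49 -0.93] F [1.  0.8 0.4] M [0.004 0.    0.026] op 0.0850 gf 0.0
379 ((489.68414306640625, -232.5076904296875), (142.39051818847656, 20.414020538330078), 15.056347846984863) 0.1891726018659473
```

View pics/s7.png

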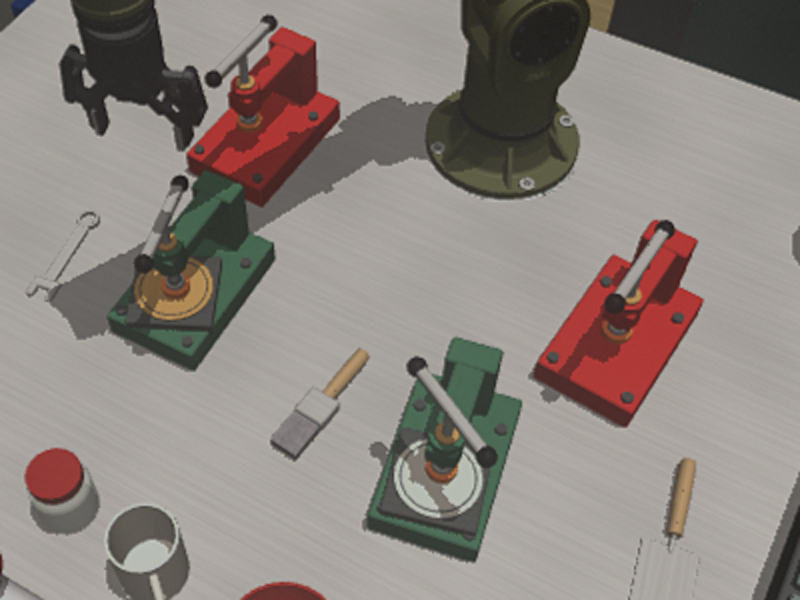

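The gripper is clear and the bar has stayed at 15°. The foot sits on the brass plate at (175,285), and nothing else has moved. Handing in.

```bash
python3 -c "
from plant import *
print(close_job())"
```

```text
the job is handed in; nothing more can be done
None
```

I tightened clamp_b, the clamp with the brass-faced plate, to about 0.9 rad past touch (roughly 2.8 mm of squeeze, 40–45 N, estimated from the moment rise), released it and handed the job in; the white-plate clamp and everything else were left alone.

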